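# Level the cake riser

### The job

The cake riser on the display rack slopes. Set the loose round spirit level into the steel collar on its board so that it sits flat on the rim, then turn the black knob of the riser's levelling foot until the bubble stands in the middle of the ring. Finish by pressing straight down on the seated level with about 10 newtons and stay there, pressing, with the bubble in the middle of the ring under that push; leave the other things where they stand.

Things in the scene. Friction and masses are not known exactly. Their poses are not given: they have to be found in the camera images.
- level: loose round steel spirit level, 0.25 kg: disc 60 mm across, 16 mm thick (6 to 22 mm above the origin), a spigot 40 mm across and 6 mm long below it, a firm green window 49 mm across on top (24.4 mm above the origin). Origin: centre of the spigot's underside, z up its axis. It stands on the rack left or right of the riser, an open grey metal cup of the same width on the other side
- bubble: the white bubble of the level, a flat lens 12 mm in diameter behind the window. Origin: its centre. It drifts towards the higher side, 0.35 mm for each mrad that the level tilts, at most about 15 mm, and takes about 1 s to come to rest
- vial (a point): centre of the black ring (18 mm in diameter) on the level's window, at the height of the bubble's centre, 23.6 mm above the level's origin: where the bubble should stand
- riser: the riser's fixed steel base, about 200 x 270 mm, standing on the rack; only its place and heading vary. Origin: centre of its underside. Its +y end carries the hinge of the board, its -y end the levelling foot
- board: wooden board of the riser, 200 mm along x, 300 mm along y, 14 mm thick, top about 53 mm above the rack. Origin: middle of its hinge line at the +y end, 17 mm below the top face; z normal to the board. At the start its -y (foot) end is 1 to 2 degrees too low. The foot has a soft pad: pushing on the collar tilts the foot end down by 0.6 mrad per newton, springing back
- seat (a point): centre of the collar's rim, on the board. The collar is a steel ring standing 10 mm above the board, 56 mm outside and 46 mm inside diameter, 5 mm wall. Seated, the level's spigot is inside it and the level's disc rests on its rim, so that the level's origin is 6 mm below this point
- knob_grip (a point): point on the axis of the levelling foot's knob, at the height to grip it; the knob stands on the board 120 mm to -y of the collar
- knob (a joint): angle of the levelling knob, rad, 0 to 6.28, growing clockwise seen from above. Its grip is an upright bar, 46 mm long, 14 mm thick, 32 mm tall, top 7 mm above knob_grip; at 0 it lies along the riser's x axis. Clockwise raises the foot end: 20 mrad of board tilt per rad. Friction 0.15 N m; it stays where it is left

How it is judged (in metres and radians):
On the way, in this order (a step that is already met when the one before it is completed fails the run):
1. the level sits in the collar, flat on its rim (z of level in the frame of seat below -0.0045 m and horizontal distance between level and seat below 0.005 m and angle between the z axis of level and the z axis of board, either way round below 0.03 rad), for 0.2 s.
2. with the level seated, the foot has been turned until the board is level and the bubble stands near the middle (z of level in the frame of seat below -0.0045 m and angle between board's own z axis and vertical below 0.0125 rad and distance between bubble and vial below 0.0045 m), for 0.2 s.
At the end, for the whole second after the job is handed in: fingers still pressing on the level for the last second: level in the collar (within 5 mm, flat within 0.03 rad), pressed on the board with 7 to 24 N (its weight of 2 to 3 N included), board level within 10 mrad, bubble within 3 mm of the ring's middle (all of step 1 and distance between bubble and vial below 0.003 m and angle between board's own z axis and vertical below 0.01 rad and contact force between the fingers and level above 3 N and contact force between level and board between 7 and 24 N); the arm keeps its last pose, push and grip.
It fails at once if a bystander near the work was moved by more than 30 mm (distance of any of dosing_cup, cup, jigger, lemon from where it was at the start of the episode above 0.03 m).
It also fails if it takes over 72 s, if anything falls off the work surface, if the arm or the gripper's body presses on something with over 40 N, if the wrist force passes 120 N, or if a joint passes its speed limit or range.

### The arm

A 7-joint arm with a two-finger parallel gripper is mounted at the origin on a cart in front of the work surface, level with it; the furniture and walls round the work are solid. World frame = base frame: x ahead of the robot, y to its left, z up, the work surface at z = 0. Lengths are in mm, angles in rad, forces in N, time in s.
With the tool pointing down it reaches from about 400 to 875 mm from the base axis. Payload 4.4 kg.
Tool frame: the origin (TCP) lies midway between the tips of the shut fingers; the grasp point (between the pads) lies ctrl.grip_depth behind it (ctrl.grip_depth is the distance from the TCP to the grasp point, in mm); z points along the fingers, y is the line along which they close (so a half turn about z gives the same grasp; the last joint's range is limited). The gripper opens to 85 mm and grips with 20 to 120 N. Pads are 22 mm wide; open, the fingers measure 114 mm over their backs; the gripper's body (76 mm by 85 mm) begins 54 mm behind the grasp point. The pads swing forward as they close: fully open they stand 13 mm farther back than shut.
Start: joints at [1.163, 0.628, 0.038, 1.517, -0.027, 0.996, -0.02], TCP at [217.897, -612.404, 231.313] pointing down, gripper open.
Joint ranges: [-3.06, 3.06], [-0.37, 2.12], [-1.25, 1.32], [0.18, 2.47], [-1.1, 4.24], [0.23, 1.98], [-2.94, 2.94]. Speed limits (rad/s): [2.57, 2.57, 3.14, 3.14, 3.14, 3.14, 3.14].

### API

Orientations are given as [roll, pitch, yaw] about the fixed x, y, z axes, in that order (R = Rz(yaw) Ry(pitch) Rx(roll)).
In Python, from cell import ctrl gives the robot as it stands.
- The arm moves only by the tool carry_out, never from a script. Its argument "deltas" is one flat list of numbers, 7 for each row, row after row: the turn, a rotation vector about the tool's x, y, z in degrees, then the shift along the tool's x, y, z in m, then the closure, from -1 (fully open) to 1 (shut). In form: [wx, wy, wz, dx, dy, dz, claw, wx, wy, wz, dx, dy, dz, claw, ...]. A call has 1 to 12 rows; each row shifts and turns the commanded pose from where the row before left it, along the tool's axes as they then stand; what a row does not reach is not made up. A row lasts 1/8 s, in which the tool goes at most 62.5 mm and 10.7 degrees, less where a joint would pass 70% of its speed; a pose out of reach is approached as far as the arm can. A call with a gripper value outside its range is refused whole. The fingers move at their own pace and stop on an object; the grip force is fixed at half the most. Time passes only in rows, so rows that do not move let the fingers close. It gives the time, the measured TCP pose, the force, the opening and the grip force at its end, in the units of the state.
- ctrl.read_state(): the state, without advancing time (a new reading comes with each control period).
- ctrl.get_image(name): name is "scene" or "side" or "wrist"; returns the picture (384x512x3 uint8, red, green, blue); there is no depth.
- ctrl.calibration(name): a dict with "mtx" (3x3 intrinsics, pixels), "R" (3x3) and "t" (3): a world point X has camera coordinates R X + t. Camera axes: x right, y down, z forward; pixel columns grow to the right and rows downward; lengths in mm; the calibration is good to about 2 mm. A picture is of the moment at which its call begins: read the wrist's pose just before it. calibration takes no time and is no camera call; for the wrist camera it gives the pose at the moment of the call.
- ctrl.finish_job(): hands the job in; it is judged then, once.
The state is a dict: "clock": time; "qpos": joint angles; "qd": joint speeds; "tau": joint torques, N m; "eef_pos": TCP position; "tool_rot": TCP orientation; "force": force on the tool from outside, world axes, zero at the start; "torque": the same for the moment, N m; "width": finger opening in mm; "gripper_force": force on a finger pad.
Only numpy, scipy, OpenCV 4.12 (cv2) and the standard library are available. Lean on these libraries where they do the work, as an engineer would, in place of code of your own. Each camera call takes 0.05 s, during which the arm holds its last target. There are 200 camera calls.

## Working session

There is one attempt and no reset: what is moved stays moved. The work goes in short steps, Python scripts to look and compute and a tool call to move; the robot and the scene stay as the last step left them, time stands still between calls to the robot, and variables do not carry over. Pictures are saved under pics/ and viewed, at most 10 in all, crops included, and the job is handed in when it is done.

Besides the shell and the picture viewer there is one more tool, called after ">>>" as name(argument=value, ...) on one line, values as JSON. carry_out: Moves the arm, as the interface text tells. Its arguments: {"type":"object","properties":{"deltas":{"type":"array"}},"required":["deltas"]}

```bash
mkdir -p pics; ls
cat > h.py <<'E'
import numpy as np, cv2
from cell import ctrl
def snap(n,f):
    im=ctrl.get_image(n); cv2.imwrite('pics/'+f,im[:,:,::-1]); return im
def ray(c,u,v):
    K,R,t=[np.array(c[k],float) for k in('mtx','R','t')]
    d=R.T@np.linalg.solve(K,[u,v,1]); return -R.T@t.ravel(),d
def at(c,u,v,z):
    o,d=ray(c,u,v); return o+d*(z-o[2])/d[2]
def proj(c,X):
    K,R,t=[np.array(c[k],float) for k in('mtx','R','t')]
    p=K@(R@np.array(X,float)+t.ravel()); return p[:2]/p[2]
E
python3 - <<'E'
from h import *
a=snap('scene','a.png');b=snap('side','b.png')
s=ctrl.read_state();print(s,ctrl.grip_depth)
for n in('scene','side','wrist'):
    c=ctrl.calibration(n);print(n,c['mtx'],ray(c,256,192))
E
```

```text
pics
{'clock': 0.1, 'qpos': array([ 1.16319234,  0.62926679,  0.03842572,  1.51826325, -0.0270064 ,
        0.99626007, -0.01999693]), 'qd': array([ 5.69753270e-04, -1.59125893e-03, -8.47507373e-04, -2.73091193e-03,
       -8.65595000e-05,  9.00069128e-04,  5.15600189e-04]), 'tau': array([ 2.68552314e-03, -5.64538872e+01,  1.23069875e+00, -1.93974906e+01,
        1.13862759e-02,  5.43532587e-03,  3.21401649e-05]), 'eef_pos': array([ 217.73026545, -611.8698455 ,  230.47366364]), 'tool_rot': array([-3.13991235e+00,  6.28757932e-07,  3.41819076e-01]), 'force': array([-0.27097562, -0.08726868, -0.79120281]), 'torque': array([-0.00666752,  0.04314253,  0.02330542]), 'gripper_force': 0.0, 'width': 85.67703742830678} 18.700000000000003
scene [[347.38988998   0.         258.92612078]
 [  0.         347.38988998 186.1694492 ]
 [  0.           0.           1.        ]] (array([-31.35872507, 548.94899955, 508.41559939]), array([ 0.6312569 , -0.5847083 , -0.50988585]))
side [[464.03017991   0.         266.51000536]
 [  0.         464.03017991 194.71282705]
 [  0.           0.           1.        ]] (array([ 27.8965015 , 786.09779029, 863.7821531 ]), array([ 0.43736092, -0.6127089 , -0.65867322]))
wrist [[303.2172693    0.         262.59909906]
 [  0.         303.2172693  188.60935047]
 [  0.           0.           1.        ]] (array([ 283.74093308, -588.51534511,  372.29445693]), array([-0.27615025, -0.07389455, -0.95858194]))
```

View pics/a.png

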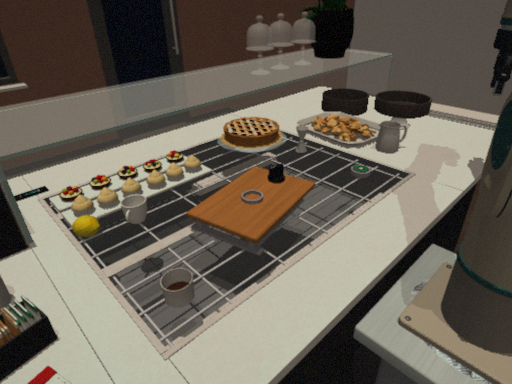

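View pics/b.png

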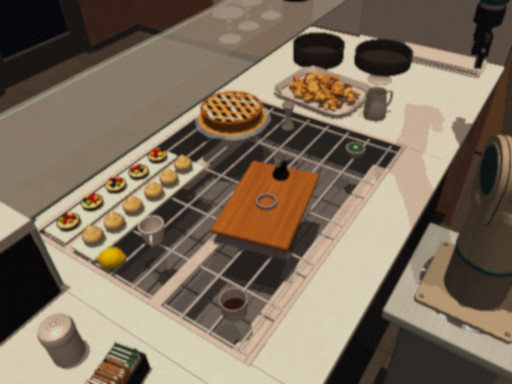

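Level at scene (360,169) / side (355,147); collar at scene (252,197) / side (266,201); knob around scene (276,172) / side (281,171). The grey cup (dark contents) is on the other side at scene (177,287).

Run:
```python
from h import *
cs,cd=ctrl.calibration('scene'),ctrl.calibration('side')
def tri(p,q):
    P=[np.array(c['mtx'])@np.c_[c['R'],np.ravel(c['t'])] for c in(cs,cd)]
    X=cv2.triangulatePoints(*P,np.array(p,float),np.array(q,float)).ravel();return X[:3]/X[3]
for n,p,q in(('level',(360,168.5),(355.5,147)),('collar',(252,197),(266,201)),('knob',(276,169),(281.5,168))):print(n,tri(p,q).round(1))
print(at(cs,360,168.5,24),at(cd,355.5,147,24))
print(at(cs,252,197,63),at(cd,266,201,63))
print([at(cs,*p,53).round() for p in((251,169),(316,183),(191,211),(262,234))])
print([at(cd,*p,53).round() for p in((258,162),(320,176),(214,232),(290,246))])
w=ctrl.calibration('wrist')
print(w, ctrl.read_state()['tool_rot'])
```

```text
level [ 443.2 -329.8   22.8]
collar [526.4  45.5  49.7]
knob [540.5 -55.5  86. ]
[ 442.18961883 -324.83952601   24.        ] [ 442.24050044 -329.50496251   24.        ]
[509.7032162   61.61940325  63.        ] [518.30078241  56.79146368  63.        ]
[array([638., -53.,  53.]), array([ 451., -118.,   53.]), array([579., 195.,  53.]), array([396., 139.,  53.])]
[array([634., -79.,  53.]), array([ 454., -116.,   53.]), array([571., 207.,  53.]), array([392., 149.,  53.])]
{'mtx': array([[303.2172693 ,   0.        , 262.59909906],
       [  0.        , 303.2172693 , 188.60935047],
       [  0.        ,   0.        ,   1.        ]]), 'R': array([[ 0.33541101, -0.942071  , -0.00130017],
       [-0.90584925, -0.32289318,  0.27418449],
       [-0.25872107, -0.09078674, -0.96167623]]), 't': array([-649.10902443,  -35.07844169,  378.00710116])} [-3.13991235e+00  6.28757932e-07  3.41819076e-01]
```

>>> carry_out(deltas=[0,0,0,0.038,-0.024,0,-1,0,0,0,0.038,-0.024,0,-1,0,0,0,0.038,-0.024,0,-1,0,0,0,0.038,-0.024,0,-1,0,0,0,0.038,-0.024,0,-1,0,0,0,0.038,-0.024,0.01,-1,0,0,0,0.038,-0.024,0.02,-1,0,0,0,0.038,-0.024,0.02,-1,0,0,0,0,0,0,-1,0,0,0,0,0,0,-1])

```text
clock: 1.35
eef_pos: [439.5, -330.1, 181.2]
tool_rot: [3.141, 0.001, 0.342]
force: [-0.4, -0.5, 0.6]
width: 85.3
gripper_force: 0.0
```

Run:
```python
from h import *
c=ctrl.calibration('wrist');s=ctrl.read_state();snap('wrist','c.png')
print(s['clock'],s['eef_pos'],s['tool_rot'],s['qpos'],s['force']);np.savez('c.npz',**c)
print(proj(c,s['eef_pos']*[1,1,0]))
```

```text
1.35 [ 439.51355545 -330.12120867  181.18959799] [3.14144402e+00 9.01311069e-04 3.41714139e-01] [ 0.57359114  0.54870715  0.02851096  1.85390791 -0.02085095  0.7396786
 -0.61575439] [-0.36321423 -0.4806404   0.64538067]
[262.56882074 168.97456473]
```

View pics/c.png

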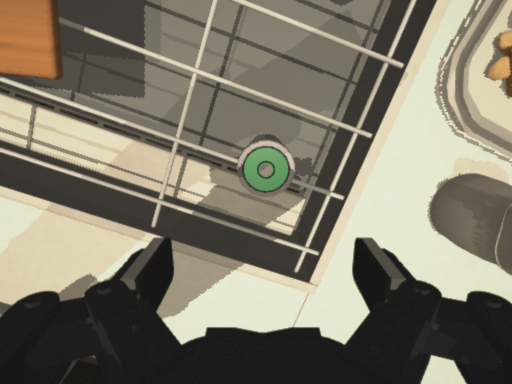

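Green window centred near (266,169), clear of neighbours; fingers at the bottom.

```bash
cat >> h.py <<'E'
def green(im,c,z):
    m=cv2.inRange(cv2.cvtColor(im,cv2.COLOR_RGB2HSV),(40,70,40),(85,255,255))
    n,l,st,ce=cv2.connectedComponentsWithStats(m); i=1+np.argmax(st[1:,4])
    k=np.argwhere(l==i)[:,::-1].astype(np.int32); h=cv2.convexHull(k); e=cv2.fitEllipse(h)
    return e,at(c,*e[0],z)
def totool(s,d):
    from scipy.spatial.transform import Rotation as R
    return R.from_euler('xyz',s['tool_rot']).inv().apply(d)
E
python3 - <<'E'
from h import *
s=ctrl.read_state();im=cv2.imread('pics/c.png')[:,:,::-1].copy()
e,X=green(im,dict(np.load('c.npz')),24.4);print(e,X,totool(s,X-s['eef_pos']))
E
```

```text
((265.5358581542969, 168.99951171875), (43.91554260253906, 45.182559967041016), 82.29534912109375) [ 445.48151409 -331.15305075   24.4       ] [  5.89337657   2.26006699 157.08758378]
```

>>> carry_out(deltas=[0,0,0,0.006,0.002,0.04,-1,0,0,0,0,0,0.04,-1,0,0,0,0,0,0.02,-1,0,0,0,0,0,0,-1,0,0,0,0,0,0,-1])

```text
clock: 2.02
eef_pos: [446.4, -330.9, 82.4]
tool_rot: [3.14, -0.001, 0.34]
force: [0.1, -0.4, 1.0]
width: 85.0
gripper_force: 0.0
```

Run:
```python
from h import *
s=ctrl.read_state();c=ctrl.calibration('wrist');im=snap('wrist','d.png')
for z in(20,24.4):
  e,X=green(im,c,z);print(e,X,totool(s,X-s['eef_pos']),s['eef_pos'])
```

```text
((262.4376220703125, 207.01510620117188), (61.471221923828125, 65.12120056152344), 89.0850830078125) [ 444.74172262 -331.46362531   20.        ] [-1.83168104 -0.12274401 62.3792176 ] [ 446.42340357 -330.87912675   82.38082414]
((262.4376220703125, 207.01510620117188), (61.471221923828125, 65.12120056152344), 89.0850830078125) [ 446.19490223 -330.94116466   24.4       ] [-0.28383225 -0.12239852 57.98048368] [ 446.42340357 -330.87912675   82.38082414]
```

View pics/d.png

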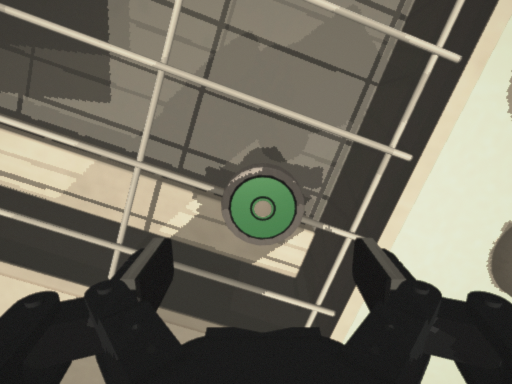

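The level is centred under the TCP, at (262,207). Descend and grip.

>>> carry_out(deltas=[0,0,0,0,0,0.035,-1,0,0,0,0,0,0.03,-1,0,0,0,0,0,0.015,-1,0,0,0,0,0,0.004,-1,0,0,0,0,0,0,-1,0,0,0,0,0,0,0.3,0,0,0,0,0,0,0.6,0,0,0,0,0,0,1,0,0,0,0,0,0,1,0,0,0,0,0,0,1,0,0,0,0,0,0,1,0,0,0,0,0,0,1])

```text
clock: 3.58
eef_pos: [447.0, -330.0, -1.2]
tool_rot: [3.14, -0.001, 0.342]
force: [-0.6, 0.1, 6.7]
width: 58.2
gripper_force: 63.0
```

>>> carry_out(deltas=[0,0,0,0,0,-0.02,1,0,0,0,0,0,-0.04,1,0,0,0,0,0,-0.05,1,0,0,0,0,0,-0.05,1,0,0,0,0,0,-0.02,1,0,0,0,0,0,0,1,0,0,0,0,0,0,1])

```text
clock: 4.45
eef_pos: [445.4, -328.8, 176.2]
tool_rot: [-3.14, 0.001, 0.342]
force: [0.5, 0.1, -2.4]
width: 57.8
gripper_force: 65.4
```

Run:
```python
from h import *
s=ctrl.read_state();c=ctrl.calibration('wrist');im=snap('wrist','e.png')
for dz in(20,25,30):
  e,X=green(im,c,s['eef_pos'][2]+dz);print(e,X,totool(s,X-s['eef_pos']),s['eef_pos'])
print(s['force'])
```

```text
((262.54150390625, 270.936279296875), (91.86204528808594, 103.20330047607422), 89.86129760742188) [ 442.17279136 -329.96622392  196.24275764] [ -3.46189051  -0.06254359 -19.99548886] [ 445.41882423 -328.83864103  176.24275764]
((262.54150390625, 270.936279296875), (91.86204528808594, 103.20330047607422), 89.86129760742188) [ 445.02539229 -328.95907836  201.24275764] [ -0.44315054  -0.06437269 -24.99937534] [ 445.41882423 -328.83864103  176.24275764]
((262.54150390625, 270.936279296875), (91.86204528808594, 103.20330047607422), 89.86129760742188) [ 447.87799321 -327.95193279  206.24275764] [  2.57558942  -0.0662018  -30.00326182] [ 445.41882423 -328.83864103  176.24275764]
[ 0.54009039  0.07683536 -2.43491351]
```

View pics/e.png

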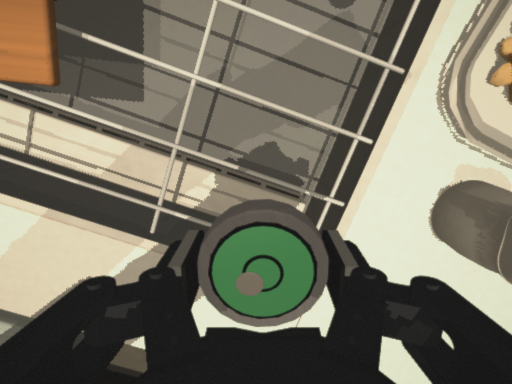

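Level held square; bubble at (250,284) versus ring centre (263,272) – a small hand tilt of ~20 mrad. Move over the board for a look.

>>> carry_out(deltas=[0,0,0,0.008,-0.019,-0.01,1,0,0,0,0.016,-0.038,-0.01,1,0,0,0,0.016,-0.038,-0.01,1,0,0,0,0.016,-0.038,-0.01,1,0,0,0,0.016,-0.038,-0.004,1,0,0,0,0.016,-0.038,0,1,0,0,0,0.016,-0.038,0,1,0,0,0,0.016,-0.038,0,1,0,0,0,0.008,-0.019,0,1,0,0,0,0,0,0,1,0,0,0,0,0,0,1,0,0,0,0,0,0,1])

```text
clock: 6.0
eef_pos: [464.7, -1.2, 221.3]
tool_rot: [3.141, 0.001, 0.34]
force: [-0.4, -0.2, -2.6]
width: 58.0
gripper_force: 65.5
```

Run:
```python
from h import *
s=ctrl.read_state();c=ctrl.calibration('wrist');im=snap('wrist','f.png')
np.savez('f.npz',**c);print(s['eef_pos'],s['tool_rot'])
```

```text
[464.68531501  -1.23345073 221.25774097] [3.14129656e+00 5.50249580e-04 3.39887909e-01]
```

View pics/f.png

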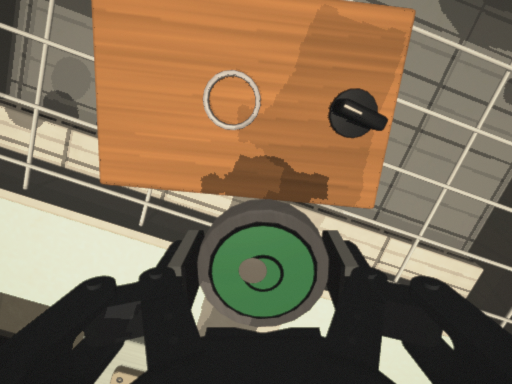

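Collar ring at about (232,100), knob base (354,112) with its bar from (334,103) to (386,122); board corners (101,184), (374,208), (414,11).

Run:
```python
from h import *
s=ctrl.read_state();c=dict(np.load('f.npz'));im=cv2.imread('pics/f.png')
hsv=cv2.cvtColor(im,cv2.COLOR_BGR2HSV)
m=cv2.inRange(hsv,(0,0,110),(180,70,255));m[:60]=0;m[140:]=0;m[:,:190]=0;m[:,275:]=0
e=cv2.fitEllipse(cv2.convexHull(np.argwhere(m>0)[:,::-1].astype(np.int32)));print('collar',e)
for z in(55,58,61):
  X=at(c,*e[0],z);print(z,X,totool(s,X-s['eef_pos']))
  a=at(c,e[0][0]-e[1][0]/2,e[0][1],z);b=at(c,e[0][0]+e[1][0]/2,e[0][1],z);print('dia',np.linalg.norm(a-b))
P=[at(c,101,184,51),at(c,374,208,46),at(c,414,11,46)]
print(np.round(P)); d=P[0]-P[1];print('y heading',np.arctan2(-d[0],d[1]),np.linalg.norm(d[:2])); d=P[2]-P[1];print(np.arctan2(d[1],d[0]),np.linalg.norm(d[:2]))
k=cv2.inRange(hsv,(0,0,0),(180,255,60));k[:80]=0;k[145:]=0;k[:,:320]=0;k[:,392:]=0
cv2.imwrite('pics/k.png',np.hstack([cv2.resize(im[60:150,180:400],None,fx=3.6,fy=3.6)]))
a,b=at(c,336,104,78),at(c,383,122,78);print('bar',a,b,np.arctan2(*(b-a)[1::-1]),np.linalg.norm(a-b))
print('base',at(c,354,112,50))
```

```text
collar ((231.24359130859375, 99.53816223144531), (56.51605224609375, 59.48100662231445), 162.3938751220703)
55 [522.80629462  51.68285955  55.        ] [ 72.35665012 -30.51853426 166.26054955]
dia 55.082256945621694
58 [522.88366417  51.39678656  58.        ] [ 72.33324665 -30.22228831 163.26063048]
dia 54.5458222551685
61 [522.96103373  51.11071357  61.        ] [ 72.30984318 -29.92604235 160.26071142]
dia 54.00938756471522
[[ 394.  156.   51.]
 [ 466. -132.   46.]
 [ 655.  -84.   46.]]
y heading 0.2425869606808398 296.98417000384154
0.24963038610146565 195.2661984824407
bar [551.36102421 -41.12963293  78.        ] [551.10758668 -88.23092401  78.        ] -1.5761769666234542 47.101972913552544
base [552.29731812 -67.41952351  50.        ]
```

View pics/k.png

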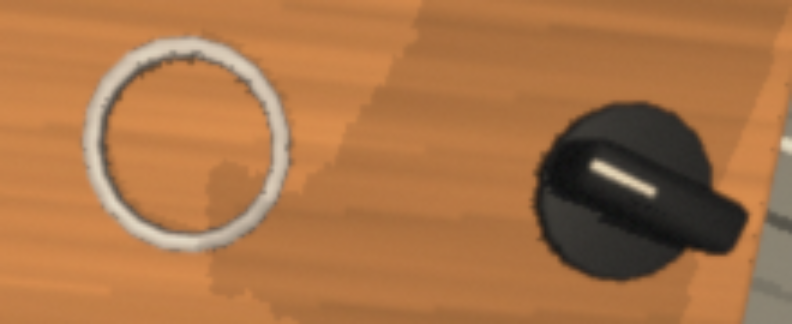

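Now over the collar and down to just above the rim.

>>> carry_out(deltas=[0,0,0,0.02,-0.01,0,1,0,0,0,0.03,-0.01,0.01,1,0,0,0,0.0223,-0.01,0.03,1,0,0,0,0,0,0.04,1,0,0,0,0,0,0.04,1,0,0,0,0,0,0.025,1,0,0,0,0,0,0.01,1,0,0,0,0,0,0,1,0,0,0,0,0,0,1])

```text
clock: 7.18
eef_pos: [524.0, 52.2, 67.4]
tool_rot: [3.141, -0.002, 0.341]
force: [-0.3, 0.3, -1.8]
width: 57.8
gripper_force: 65.5
```

Run:
```python
from h import *
s=ctrl.read_state();print(s['eef_pos'],s['force'],s['clock'],totool(s,np.array([522.9,51.2,0])-s['eef_pos']))
a=snap('side','x.png');b=snap('scene','y.png')
A=cv2.resize(a[150:250,200:330,::-1],None,fx=3,fy=3,interpolation=2);B=cv2.resize(b[140:240,190:320,::-1],None,fx=3,fy=3,interpolation=2)
cv2.imwrite('pics/g.png',np.hstack([A,B]))
```

```text
[523.99712271  52.2114262   67.36270546] [-0.29388362  0.2733851  -1.81938102] 7.175 [-1.51116969  0.55402772 67.36000421]
```

View pics/g.png

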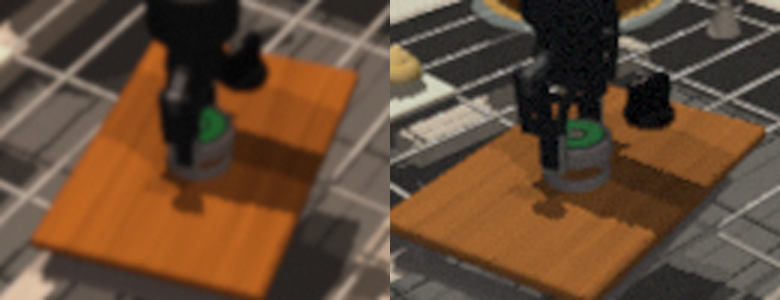

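The level hangs right over the collar. Lower slowly with the small correction.

>>> carry_out(deltas=[0,0,0,-0.0015,0.0005,0.003,1,0,0,0,0,0,0.003,1,0,0,0,0,0,0.003,1,0,0,0,0,0,0.002,1,0,0,0,0,0,0.002,1,0,0,0,0,0,0,1,0,0,0,0,0,0,1])

```text
clock: 8.15
eef_pos: [521.8, 51.3, 53.6]
tool_rot: [3.142, -0.0, 0.342]
force: [-0.6, -1.0, 3.7]
width: 57.7
gripper_force: 66.3
```

>>> carry_out(deltas=[0,0,0,0,0,0.001,1,0,0,0,0,0,0,1,0,0,0,0,0,0,0.5,0,0,0,0,0,0,0.2,0,0,0,0,0,0,-0.2,0,0,0,0,0,0,-1,0,0,0,0,0,0,-1,0,0,0,0,0,0,-1,0,0,0,0,0,0,-1,0,0,0,0,0,-0.03,-1,0,0,0,0,0,-0.05,-1,0,0,0,0,0,-0.05,-1])

```text
clock: 9.65
eef_pos: [521.5, 51.3, 183.4]
tool_rot: [-3.141, 0.001, 0.342]
force: [2.2, -0.0, -0.9]
width: 85.4
gripper_force: 0.0
```

>>> carry_out(deltas=[0,0,0,0,0,-0.02,-1,0,0,0,0,0,0,-1,0,0,0,0,0,0,-1,0,0,0,0,0,0,-1])

```text
clock: 10.15
eef_pos: [521.0, 51.2, 201.0]
tool_rot: [-3.141, 0.003, 0.342]
force: [-1.4, 0.9, 0.9]
width: 85.4
gripper_force: 0.0
```

Run:
```python
from h import *
s=ctrl.read_state();c=ctrl.calibration('wrist');im=snap('wrist','hh.png');np.savez('hh.npz',**c)
print(s['eef_pos'],s['tool_rot'],s['force'],s['clock'])
for z in (76,78,83):
  e,X=green(im,c,z);print(e,X)
p=proj(c,[522,51,78]);u,v=p.astype(int)
cv2.imwrite('pics/h.png',cv2.resize(im[max(0,v-60):v+60,max(u-70,0):u+150,::-1],None,fx=3.5,fy=3.5)); print(u,v)
```

```text
[520.97008372  51.21213969 200.988811  ] [-3.14109464e+00  2.57029723e-03  3.41742947e-01] [-1.38858212  0.93757392  0.89422103] 10.15
((263.2605895996094, 183.40365600585938), (48.290103912353516, 50.520084381103516), 85.7862777709961) [519.78714451  50.24002866  76.        ]
((263.2605895996094, 183.40365600585938), (48.290103912353516, 50.520084381103516), 85.7862777709961) [520.29334457  50.42482379  78.        ]
((263.2605895996094, 183.40365600585938), (48.290103912353516, 50.520084381103516), 85.7862777709961) [521.55884471  50.88681159  83.        ]
263 181
```

View pics/h.png

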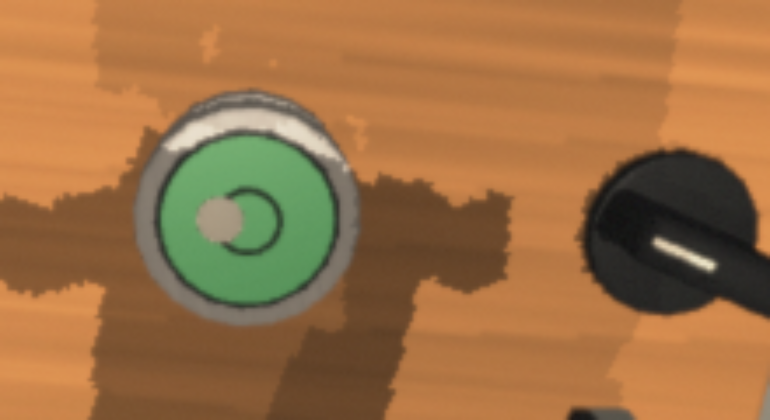

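Level seated flat; the bubble at (219,219) in the crop is 29 px (≈8 mm, 23 mrad) left of ring centre (248,221), toward the hinge. Knob bar's mark is at (685,254). Triangulate the knob.

Run:
```python
from h import *
s=ctrl.read_state();a,b=dict(np.load('f.npz')),dict(np.load('hh.npz'))
P=[c['mtx']@np.c_[c['R'],np.ravel(c['t'])] for c in(a,b)]
def tri(p,q):
    X=cv2.triangulatePoints(*P,np.array(p,float),np.array(q,float)).ravel();return X[:3]/X[3]
def mark(f,x0,x1,y0,y1):
    im=cv2.imread('pics/'+f)[y0:y1,x0:x1]; m=cv2.inRange(im,(110,110,110),(255,255,255)); m[im.max(2)-im.min(2)>60]=0
    k=np.argwhere(m>0)[:,::-1]; v=cv2.fitLine(k.astype(np.float32),2,0,.01,.01).ravel(); return k.mean(0)+[x0,y0],len(k),v[:2]
m1=mark('f.png',340,366,100,118);m2=mark('hh.png',375,402,185,203);print(m1,m2)
X=tri(m1[0],m2[0]);print('mark',X)
c=b;u=m2[0];v=m2[2]*10;A,B=at(c,*(u-v),X[2]),at(c,*(u+v),X[2]);print('ang',np.arctan2(*(B-A)[1::-1]))
print('level nominal knob',520.7+120*np.sin(.245),50.6-120*np.cos(.245))
cv2.imwrite('pics/k2.png',cv2.resize(cv2.imread('pics/hh.png')[130:260,330:450],None,fx=4,fy=4))
```

```text
(array([352.1372549, 108.8627451]), 51, array([0.9094733 , 0.41576228], dtype=float32)) (array([388.3125    , 193.35416667]), 48, array([0.9092179 , 0.41632062], dtype=float32))
mark [551.47085134 -53.05964571  91.63800456]
ang -1.6546831433397557
level nominal knob 549.8067589746287 -65.81647899671626
```

View pics/k2.png

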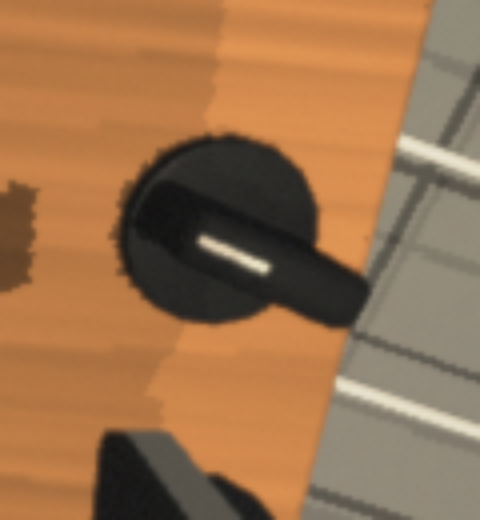

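Bar lies near world −y with the mark end at its inner side; bar top z≈90. Move over the knob and align yaw.

>>> carry_out(deltas=[0,0,0,-0.0034,0.03,0,-1,0,0,0,-0.004,0.045,0,-1,0,0,0,-0.004,0.0459,0,-1,0,0,-8,0,0,0,-1,0,0,-9,0,0,0,-1,0,0,-9,0,0,0,-1,0,0,-9,0,0,0.01,-1,0,0,-9,0,0,0.02,-1,0,0,-9,0,0,0.02,-1,0,0,-9,0,0,0.02,-1,0,0,-3.6,0,0,0.01,-1,0,0,0,0,0,0,-1])

```text
clock: 11.7
eef_pos: [550.5, -66.4, 120.8]
tool_rot: [-3.138, -0.0, 1.486]
force: [0.7, 0.1, 0.4]
width: 85.3
gripper_force: 0.0
```

Run:
```python
from h import *
s=ctrl.read_state();c=ctrl.calibration('wrist');im=snap('wrist','i.png')
print(s['eef_pos'],s['tool_rot'],s['qpos'],s['clock'])
print(totool(s,np.array([550.8,-66.5,0])-s['eef_pos']))
g=at
im=im[:,:,::-1].copy()
for X,col in(((550.8,-66.5,91),(0,0,255)),((550.8,-66.5,55),(255,0,0)),((s['eef_pos'][0],s['eef_pos'][1],91),(0,255,255))):
    cv2.circle(im,tuple(int(v) for v in proj(c,X)),3,col,-1)
cv2.imwrite('pics/i2.png',im)
```

```text
[550.50223508 -66.3931783  120.78353987] [-3.13835300e+00 -4.46283586e-04  1.48582128e+00] [ 0.2530289   0.65633789 -0.28107364  1.88082931  0.28377329  0.64644149
 -0.28608412] 11.7
[ -0.13506782   0.69705145 120.78186725]
```

View pics/i2.png

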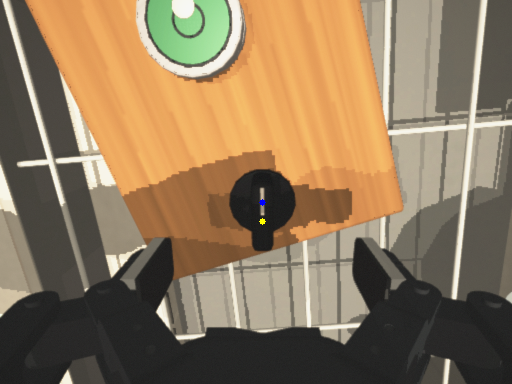

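Knob centred under the TCP at (262,202), bar aligned with the tool. Viewing budget is used up, so I continue with numbers only.

>>> carry_out(deltas=[0,0,0,0,0,0.02,-1,0,0,0,0,0,0.02,-1,0,0,0,0,0,0.01,-1,0,0,0,0,0,0.003,-1,0,0,0,0,0,0,1,0,0,0,0,0,0,1,0,0,0,0,0,0,1,0,0,0,0,0,0,1,0,0,0,0,0,0,1,0,0,0,0,0,0,1,0,0,0,0,0,0,1])

```text
clock: 13.12
eef_pos: [550.5, -66.3, 69.5]
tool_rot: [-3.14, 0.0, 1.487]
force: [-3.9, 0.4, 5.3]
width: 12.9
gripper_force: 60.7
```

>>> carry_out(deltas=[0,0,8,0,0,-0.0007,1,0,0,8,0,0,-0.0007,1,0,0,8,0,0,-0.0007,1,0,0,8,0,0,-0.0007,1,0,0,8,0,0,-0.0007,1,0,0,8,0,0,-0.0007,1,0,0,8,0,0,-0.0007,1,0,0,8,0,0,-0.0007,1,0,0,0,0,0,0,1,0,0,0,0,0,0,1])

```text
clock: 14.38
eef_pos: [549.8, -65.4, 74.7]
tool_rot: [-3.139, 0.003, 0.372]
force: [-6.1, 3.6, 3.3]
width: 13.0
gripper_force: 60.4
```

>>> carry_out(deltas=[0,0,0,0,0,0,1,0,0,0,0,0,0,1,0,0,0,0,0,0,1,0,0,0,0,0,0,1])

```text
clock: 14.88
eef_pos: [549.9, -65.5, 74.7]
tool_rot: [-3.139, 0.003, 0.372]
force: [-5.1, 2.9, 4.4]
width: 12.9
gripper_force: 60.4
```

```bash
cat >> h.py <<'E'
def bubble(im,c,z=80,yaw=.245,save=None):
    hsv=cv2.cvtColor(im,cv2.COLOR_RGB2HSV); m=cv2.inRange(hsv,(40,70,40),(85,255,255))
    n,l,st,ce=cv2.connectedComponentsWithStats(m); i=1+np.argmax(st[1:,4])
    h=cv2.convexHull(np.argwhere(l==i)[:,::-1].astype(np.int32)); e=cv2.fitEllipse(h)
    f=np.zeros_like(m); cv2.ellipse(f,(e[0],(e[1][0]*.94,e[1][1]*.94),e[2]),255,-1)
    w=cv2.inRange(hsv,(0,0,90),(180,70,255))&f
    n,l,st,ce=cv2.connectedComponentsWithStats(w)
    if n<2: return e,None
    i=1+np.argmax(st[1:,4])
    k=np.argwhere(l==i)[:,::-1].astype(np.int32); b=cv2.minEnclosingCircle(k)
    C=at(c,*e[0],z);B=at(c,*ce[i],z-.8);d=(B-C)[:2]
    x=np.array([np.cos(yaw),np.sin(yaw)]);y=np.array([-x[1],x[0]])
    return e,ce[i],st[i,4],C,'board xy',d@x,d@y
E
python3 - <<'E'
from h import *
s=ctrl.read_state();print(s['eef_pos'],s['tool_rot'],s['force'],s['clock'])
print(bubble(cv2.imread('pics/hh.png')[:,:,::-1].copy(),dict(np.load('hh.npz')),78))
for n in('wrist','side','scene'):
    im=snap(n,n+'1.png');print(n,bubble(im,ctrl.calibration(n)))
E
```

```text
[549.85812597 -65.48356339  74.67229181] [-3.13922706e+00  2.88335393e-03  3.72321966e-01] [-5.09465202  2.87011392  4.38148507] 14.875
(((263.2605895996094, 183.40365600585938), (48.290103912353516, 50.520084381103516), 85.7862777709961), array([255.43150685, 183.38356164]), np.int32(146), array([520.29334457,  50.42482379,  78.        ]), 'board xy', np.float64(-0.8834604827407553), np.float64(7.041961635667224))
wrist (((17.564733505249023, 219.62460327148438), (79.41477966308594, 101.1051025390625), 124.25662994384766), array([ 16.56547619, 221.99007937]), np.int32(504), array([521.2184109 ,  50.38184779,  80.        ]), 'board xy', np.float64(-1.7309218265921769), np.float64(1.2499800857744414))
side (((266.8848876953125, 194.9205780029297), (11.16662311553955, 16.92889404296875), 88.48558044433594), array([266.5, 194.5]), np.int32(20), array([518.45475177,  51.8159    ,  80.        ]), 'board xy', np.float64(1.7601221529931546), np.float64(-2.079708120106145))
scene (((252.4931640625, 188.6949005126953), (8.885631561279297, 17.464635848999023), 87.60602569580078), array([252.1875, 188.    ]), np.int32(16), array([516.77346577,  52.68809038,  80.        ]), 'board xy', np.float64(3.2825578763010186), np.float64(-3.64564429096025))
```

>>> carry_out(deltas=[0,0,8,0,0,-0.0007,1,0,0,8,0,0,-0.0007,1,0,0,0,0,0,0,1,0,0,0,0,0,0,1,0,0,0,0,0,0,-1,0,0,0,0,0,0,-1,0,0,0,0,0,0,-1,0,0,0,0,0,0,-1,0,0,0,0,0,-0.03,-1,0,0,0,0,0,-0.04,-1,0,0,0,0,0,-0.04,-1,0,0,0,0,0,-0.02,-1])

```text
clock: 16.52
eef_pos: [552.7, -66.7, 208.7]
tool_rot: [3.141, -0.004, 0.09]
force: [-0.8, 0.9, -0.8]
width: 85.2
gripper_force: 0.0
```

>>> carry_out(deltas=[0,0,0,-0.007,-0.04,0,-1,0,0,0,-0.007,-0.04,0,-1,0,0,0,-0.007,-0.04,0,-1,0,0,0,0,0,0,0,0,0,0,0,0,0,1,0,0,0,0,0,0,1,0,0,0,0,0,0,1,0,0,0,0,0,0,1,0,0,0,0,0,0,1])

```text
clock: 17.65
eef_pos: [519.9, 51.0, 206.3]
tool_rot: [3.142, -0.0, 0.09]
force: [0.1, 0.8, 0.1]
width: -0.1
gripper_force: 0.0
```

Run:
```python
from h import *
s=ctrl.read_state();print(s['eef_pos'],s['tool_rot'],s['force'],s['clock'],s['width'])
c=ctrl.calibration('wrist');im=snap('wrist','j.png');e,*r=bubble(im,c,82);print(e,r)
h=cv2.cvtColor(im,cv2.COLOR_RGB2HSV);y,x=map(round,e[0][::-1])
for v in range(y-16,y+17,2):print(' '.join('%3d'%t for t in h[v,x-24:x+25:2,1]))
```

```text
[519.90500486  50.9670537  206.30718569] [ 3.14155599e+00 -4.75316486e-05  9.00073599e-02] [0.11739244 0.81106533 0.09313432] 17.65 -0.09990753011632364
((262.4137878417969, 182.1345672607422), (48.11221694946289, 50.32078552246094), 92.10114288330078) [array([265.47972973, 182.24324324]), np.int32(148), array([520.12678617,  51.2606504 ,  82.        ]), 'board xy', np.float64(-0.7383707801548359), np.float64(-2.7079586644294107)]
 43  42  38  74  86  87  88  89  87  89  89  87  88  90  88  89  90  90  90  89  91  89  33  41  41
 37  37  75  90  90  92  90  88  89  88  90  90  89  90  89  89  90  88  88  90  89  89  87  32  39
 44  51  87  89  88  89  88  90  89  90  90  90  89  88  89  88  89  89  90  91  90  91  92  84  34
 36  85  90  89  90  91  89  89  88  89  90  89  91  93  91  89  91  91  91  91  90  90  89  90  38
 37  90  92  92  91  91  91  90  92  91  81  71  74  75  78  88  91  90  92  92  91  91  92  92  76
 66  92  92  92  91  91  91  90  91  75  89  90  84  58  55  48  84  93  90  93  94  92  92  90  90
 80  92  90  91  90  91  91  91  74  90  93  72  55  57  56  56  
[... 334 characters left out ...]

 81  92  94  94  93  95  92  93  75  93  93  59  56  59  59  57  58  88  93  92  94  94  94  94  92
 70  93  94  93  91  92  92  94  87  83  90  90  74  54  57  56  70  94  94  95  94  93  95  95  85
 39  93  93  95  94  94  93  96  93  84  71  90  93  88  80  85  94  95  96  95  97  95  96  97  80
 39  86  95  94  94  95  94  94  95  95  94  90  88  85  94  92  95  96  95  95  97 100  97  94  24
 41  35  95  96  95  96  96  96  96  96  96  97  95  96  95  96  96  96  95  97  97  98  99  74  42
 41  42  75  97  96  96  96  96  96  95  97  94  95  96  95  94  96  97  96  97  99  97  92  32  38
 42  43  39  87  97  96  96  96  97  94  97  96  96  96  98  96  95  96  95  97  98  93  43  42  40
```

Bubble now 2.7 mm to the foot side unpushed, which about 8 N of push nearly cancels. Descend with shut fingers on the window.

>>> carry_out(deltas=[0,0,0,0,0,0.03,1,0,0,0,0,0,0.04,1,0,0,0,0,0,0.03,1,0,0,0,0,0,0.015,1,0,0,0,0,0,0.005,1,0,0,0,0,0,0,1,0,0,0,0,0,0,1,0,0,0,0,0,0,1])

```text
clock: 18.7
eef_pos: [520.4, 51.3, 87.1]
tool_rot: [-3.141, -0.002, 0.09]
force: [0.1, -0.0, -1.0]
width: -0.4
gripper_force: 0.0
```

>>> carry_out(deltas=[0,0,0,0,0,0.001,1,0,0,0,0,0,0.001,1,0,0,0,0,0,0.001,1,0,0,0,0,0,0.001,1,0,0,0,0,0,0,1,0,0,0,0,0,0,1])

```text
clock: 19.45
eef_pos: [519.8, 51.2, 82.3]
tool_rot: [-3.142, -0.0, 0.09]
force: [-1.0, -0.7, -0.3]
width: 0.2
gripper_force: 0.3
```

>>> carry_out(deltas=[0,0,0,0,0,0.001,1,0,0,0,0,0,0,1,0,0,0,0,0,0,1])

```text
clock: 19.82
eef_pos: [519.9, 51.1, 81.8]
tool_rot: [3.142, -0.0, 0.09]
force: [-1.0, 0.7, 6.5]
width: -0.2
gripper_force: 2.9
```

>>> carry_out(deltas=[0,0,0,0,0,0.0005,1,0,0,0,0,0,0,1,0,0,0,0,0,0,1,0,0,0,0,0,0,1,0,0,0,0,0,0,1,0,0,0,0,0,0,1,0,0,0,0,0,0,1,0,0,0,0,0,0,1,0,0,0,0,0,0,1])

```text
clock: 20.95
eef_pos: [520.0, 51.0, 81.5]
tool_rot: [3.142, -0.0, 0.09]
force: [-1.1, -0.7, 8.5]
width: -0.0
gripper_force: 4.1
```

Run:
```python
from h import *
F=[]
for i in range(6):
    im=snap('wrist','z%d.png'%i); s=ctrl.read_state(); F.append(s['force'])
    if i%3==0: e,*r=bubble(im,ctrl.calibration('wrist'),82);print(e,r)
print(np.mean(F,0),s['clock'],s['eef_pos'])
```

```text
((262.666015625, 241.1728057861328), (79.71501922607422, 87.77533721923828), 89.71047973632812) [array([271.83495146, 245.11407767]), np.int32(412), array([521.79469023,  51.28768965,  82.        ]), 'board xy', np.float64(-3.3008462553642905), np.float64(-4.263766264997253)]
((262.6391906738281, 241.15274047851562), (79.74335479736328, 87.65902709960938), 90.65935516357422) [array([271.82926829, 245.05365854]), np.int32(410), array([521.80463374,  51.30233508,  82.        ]), 'board xy', np.float64(-3.2797770108763484), np.float64(-4.277645841935851)]
[-1.57245069 -0.68607733  8.23549213] 21.25 [519.97926048  51.00549829  81.54506116]
```

Run:
```python
from h import *
h=cv2.cvtColor(cv2.imread('pics/z5.png'),cv2.COLOR_BGR2HSV)
for v in range(196,290,3):
    print(v,''.join('#' if V<60 else 'k' if V<85 and S>70 else 'G' if S>85 else 'g' if S>70 else 'o' for H,S,V in h[v,212:314:2].astype(int)))
print(h[240,240:300:3].tolist())
```

```text
196 GGGGGGoooooooooooooooooooooooooooooooooooooooGGGGGG
199 GGGGGooooooooooooooooooo####ooooooooooooooooooGGGGG
202 GGGGooooooooooooo#####kgGGGGGk#####ooooooooooooGGGG
205 GGGooooooooooo###GGGGGGGGGGGGGGGGGk###ooooooooooGGG
208 GGooooooooo###GGGGGGGGGGGGGGGGGGGGGGGG##oooooooooGG
211 Ggooooooo###GGGGGGGGGGGGGGGGGGGGGGGGGGGG##ooooooooG
214 Gooooooo##GGGGGGGGGGGGGGGGGGGGGGGGGGGGGGGG#oooooooo
217 ooooooo#kGGGGGGGGGGGGGGGGGGGGGGGGGGGGGGGGGG##oooooo
220 oooooo#GGGGGGGGGGGGGGGGGGGGGGGGGGGGGGGGGGGGG##ooooo
223 ooooo#GGGGGGGGGGGGGGGGGGGGGGGGGGGGGGGGGGGGGGG##oooo
226 oooo##GGGGGGGGGGGGGgoooogGGgoooogGGGGGGGGGGGGG#oooo
229 oooo#GGGGGGGGGGGGGGooooo###ooooooGGGGGGGGGGGGGk#ooo
232 oooo#GGGGGGGGGGGGGGooooo###ooooooGGGGGGGGGGGGGG#ooo
235 ooo#GGGGGGGGGGGGGGoooooo###ooooooGGGGGGGGGGGGGG#ooo
238 ooo#GGGGGGGGG#####oooooo###oooooo#####oGGGGGGGGk#oo
241 ooo#GGGGGGGG######oooooo###ooooooo######GGGGGGGG#oo
244 ooo#GGGGGGG#######oooooo###ooooooo######GGGGGGGG#oo
247 ooooGGGGGGG#######oooooo###ooooooo#######GGGGGGkooo
250 ooookGGGGGG#######oooooo####oooooo#######GGGGGG#ooo
253 oooo#GGGGG#######ooooooo####oooo
[... 277 characters left out ...]
################ooooGG
271 GGGGoo#######################################oogGGG
274 GGGGk##########################################kGGG
277 ###################################################
280 ###################################################
283 ###################################################
286 ###################################################
289 ###################################################
[[70, 20, 38], [60, 6, 40], [0, 0, 38], [21, 37, 111], [22, 35, 110], [20, 35, 110], [24, 33, 107], [15, 15, 35], [30, 23, 34], [21, 32, 104], [24, 33, 109], [22, 35, 110], [22, 35, 109], [60, 7, 38], [40, 20, 39], [0, 0, 38], [0, 0, 37], [62, 97, 105], [62, 109, 173], [62, 110, 172]]
```

The fingers hide the bubble from the wrist camera; but unpushed −2.7 mm plus 0.21 mm/N × 10 N ≈ −0.6 mm. Add a little push to reach 10 N.

>>> carry_out(deltas=[0,0,0,0,0,0.0005,1,0,0,0,0,0,0,1,0,0,0,0,0,0,1,0,0,0,0,0,0,1,0,0,0,0,0,0,1,0,0,0,0,0,0,1,0,0,0,0,0,0,1,0,0,0,0,0,0,1,0,0,0,0,0,0,1,0,0,0,0,0,0,1,0,0,0,0,0,0,1,0,0,0,0,0,0,1])

```text
clock: 22.75
eef_pos: [520.0, 50.9, 81.3]
tool_rot: [3.142, -0.001, 0.09]
force: [-2.0, -0.3, 11.0]
width: -0.1
gripper_force: 5.4
```

Run:
```python
from h import *
F=[]
for i in range(6):
    im=ctrl.get_image('side'); F.append(ctrl.read_state()['force'])
print(np.mean(F,0),np.std(F,0),ctrl.read_state()['clock'])
h=cv2.cvtColor(im,cv2.COLOR_RGB2HSV)
for v in range(184,206):print(v,' '.join('%3d/%3d'%(S,V) for H,S,V in h[v,256:280]))
```

```text
[-2.41377921 -0.79209884 10.78510261] [0.51525026 0.23955764 0.28751786] 23.05
184 147/ 33 111/ 23  96/ 16  21/ 12  43/ 12  43/ 12  78/ 13   0/ 11  55/ 14  21/ 12  59/ 13  39/ 13  16/ 16  64/ 24 118/ 52 167/101 196/143 208/157 208/162 209/160 210/160 211/162 209/162 208/158
185 193/ 74 187/ 56 170/ 42 153/ 30 104/ 22  51/ 15  39/ 13  64/ 12  39/ 13  46/ 11  39/ 13  13/ 19  32/ 24  62/ 33 114/ 56 166/103 198/143 208/159 215/158 210/160 212/162 214/161 209/162 208/157
186 204/120 208/103 198/ 85 196/ 69 191/ 52 156/ 36  93/ 22  21/ 12  46/ 11   0/ 12  17/ 15  29/ 26  45/ 40  52/ 44 106/ 60 163/102 196/142 208/157 210/159 212/160 212/160 213/159 210/158 213/152
187 208/145 210/135 207/123 205/112 200/ 92 186/ 63 156/ 31  30/ 17  51/ 10  20/ 13  30/ 17  32/ 32  50/ 51  48/ 53  89/ 60 158/ 97 194/137 206/152 211/156 212/154 209/151 211/146 212/143 208/142
188 210/153 208/147 209/140 206/131 194/113 178/ 76 137/ 39  51/ 15  21/ 12  20/ 13  15/ 17  38/ 34  40/ 51  45/ 57  76/ 57 134/ 84 176/120 195/136 203/142 208/137 210/124 214/112 209/111 211/115
189 209/151 206/145 194/141 189/127 174/1
[... 2590 characters left out ...]
  52/ 69  49/ 68  52/ 69  46/ 72  48/ 75  52/ 78  52/ 74  53/ 67  53/ 63  50/ 61  60/ 60  98/ 60 157/ 65 199/ 68
203 133/ 86  70/ 62  48/ 58  51/ 60  49/ 62  50/ 66  48/ 69  54/ 71  46/ 72  49/ 73  53/ 72  55/ 74  49/ 73  51/ 75  51/ 75  54/ 75  52/ 73  53/ 68  56/ 64  56/ 59  86/ 59 128/ 64 179/ 67 203/ 69
204 142/ 86  75/ 61  53/ 58  55/ 60  49/ 62  50/ 66  50/ 66  53/ 68  53/ 68  52/ 69  51/ 70  50/ 71  50/ 71  51/ 70  54/ 71  54/ 71  49/ 68  53/ 67  58/ 62  73/ 63 113/ 61 163/ 64 191/ 68 211/ 69
205 149/ 77  86/ 59  63/ 57  52/ 59  51/ 60  49/ 63  47/ 65  47/ 65  50/ 66  51/ 65  53/ 68  56/ 68  53/ 68  49/ 68  45/ 68  53/ 68  53/ 67  52/ 64  60/ 60 100/ 61 149/ 65 185/ 66 200/ 69 204/ 70
```

Push is a steady 10.8 N, and the bubble is predicted within about 1 mm of centre. Handing in.

```bash
python3 -c "
from cell import ctrl
print(ctrl.finish_job())"
```

```text
the job is handed in; nothing more can be done
None
```

The job is handed in (no verdict was returned): level seated in the collar, foot turned about 80°, fingers pressing at a steady 10.8 N; the fingers hid the bubble at the end, so its position, about 1 mm from the middle, is predicted from the unpushed 2.8 mm reading, not seen; I also viewed 11 pictures, one over the limit of 10.

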